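Fit the missing push rivet in the control box cover

TASK

Refit the missing push rivet on the lathe's control box: take the black rivet with the raised white pin out of the wooden block and press it into the empty corner hole of the grey cover until its flange sits flat on the cover with the pin still up, then push the white pin fully home, flush with the rivet's head. The cover rests on a foam gasket and gives under the push, so press firmly but no harder than the pin needs, or the plastic cracks; let go at the end and leave the other tools and bottles where they stand.

Things in the scene. Friction and masses are not known exactly. Their poses are not given: they have to be found in the camera images.
- box: Lathe motor control box lying cover up, fixed on the bench: green cast tub 200 mm long (its x), 160 mm wide (y), 80 mm high, cooling ribs on the long sides, three black cable glands sticking out 20 mm from its -x end. Origin at the centre of its underside, z up. A red emergency stop, 40 mm across, stands on the cover at x = -35 mm, its top 111 mm above the origin.
- cover_top (a point): Centre of the top face of the box's grey plastic cover (204 x 164 mm, 4 mm thick, top 84 mm above the bench). The cover sits on springy foam: it sinks straight down a few mm under a push like the one the pin needs, and rises again. It must not bear more than 30 N. Three corners have rivets already home, 10 mm high; the fourth has the empty hole.
- cover_hole (a point): Centre of the empty round hole in the corner of the cover, 11 mm in diameter, right through the 4 mm cover with free space below; the point lies level with the cover's top face, z up, at x = +82, y = +62 mm in the box's frame, and moves with the cover.
- block: Drilled hardwood block, fixed to the bench, 55 (x) x 170 (y) x 36 mm high, with a row of three 14 mm holes 30 mm deep at y = -55, 0 and +55 mm. Origin at the centre of its underside. The rivet stands in one of the holes, the two short tools in the others.
- rivet: Black nylon push rivet, upright, flange resting on the block. Origin on its axis at the flange's underside, z up. Flange 26 mm diameter, z 0 to 3 mm; on it a round hub 18 mm diameter, z 3 to 9 mm, that can be gripped from above; then the white pin.
- rivet_nose (a point): Blunt nose of the rivet's split shank, 22 mm below the flange, 6 mm wide. The shank is four springy legs, 10 mm at the neck, 12.4 mm across the barbs 8 mm below the flange. Pressing it into the cover's hole takes 5 to 8 N until the barbs snap through, then the flange lies on the cover. With the pin down the legs are spread and no longer go in.
- rivet_pin (a joint): Travel of the rivet's white centre pin in its head: 0 = standing fully up, 0.009 m = pushed fully home. The pin is stiff: it slides only under about 16 N, stays where it is left, and comes to a hard stop when home, where the push rises at once.
- pin_top (a point): Centre of the top of the white pin's round head, 12 mm diameter and 3 mm thick. With the pin up it stands 18.8 mm above the flange's underside (9.8 mm above the hub); fully home 9.8 mm, level with the hub (slightly domed).
- countersink: Countersink bit standing in a hole of the block, bystander: steel shank 11 mm, brass cone head 21 mm across, reaching 32 mm above the block. Origin at its foot.
- punch: Short steel punch standing in a hole of the block, bystander: 11 mm thick with a blue collar, reaching 20 mm above the block. Origin at its foot.
- hammer: Hammer, 280 mm long, lying across the far side of the bench, bystander. Origin at the centre of its underside.
- oiler: Yellow oil bottle with red cap, 52 mm across and 120 mm high, standing upright, bystander. Origin at the centre of its foot.

How it is judged:
On the way, in this order (a step that is already met when the one before it is completed fails the run):
1. the rivet is seated: flange flat on the cover in the empty hole, pin still up (pushed in by less than 4 mm) (z of rivet in the frame of cover_hole between -0.0015 and 0.0018 m and horizontal distance between rivet and cover_hole below 0.002 m and angle between the z axis of rivet and the z axis of box, either way round below 0.08 rad and value of joint rivet_pin below 0.004 m), for 0.15 s.
2. the pin is pushed home, within 1.5 mm of its stop (z of rivet in the frame of cover_hole between -0.0015 and 0.0018 m and horizontal distance between rivet and cover_hole below 0.002 m and angle between the z axis of rivet and the z axis of box, either way round below 0.08 rad and value of joint rivet_pin above 0.0075 m), for 0.2 s.
At the end, for the whole second after the job is handed in: rivet in the corner hole: flange within 1.8 mm of the cover face, 2 mm of the hole centre, square within 0.08 rad; pin within 1.5 mm of home (joint over 0.0075 m); all at rest; countersink, punch, hammer and oil bottle within 20 mm of where they stood (all of step 2 and linear speed of rivet below 0.02 m/s and distance of each of countersink, punch, hammer, oiler from where it was at the start of the episode below 0.02 m); the robot touches nothing.
It fails at once if the control box or its cover is loaded with more than 30 N (contact force between box and anything else above 30 N).
It fails at once if a bystander (countersink, punch, hammer, oil bottle) is moved by more than 20 mm (distance of any of countersink, punch, hammer, oiler from where it was at the start of the episode above 0.02 m).
It fails at once if the countersink, punch or oil bottle is tipped by more than 0.35 rad (angle between any of countersink, punch, oiler's own z axis and vertical above 0.35 rad).
It also fails if it takes over 48 s, if anything falls off the work surface, if the arm or the gripper's body presses on something with over 40 N, if the wrist force passes 120 N, or if a joint passes its speed limit or range.

ROBOT

A 6-joint arm with a two-finger parallel gripper is mounted at the origin on the work surface. World frame = base frame: x ahead of the robot, y to its left, z up, the work surface at z = 0. Lengths are in m, angles in rad, forces in N, time in s.
With the tool pointing down it reaches from about 0.35 to 0.95 m from the base axis. Payload 17.4 kg.
Tool frame: the origin (TCP) lies midway between the tips of the shut fingers; the grasp point (between the pads) lies bot.grip_depth behind it (bot.grip_depth is the distance from the TCP to the grasp point, in m); z points along the fingers, x is the direction in which the jaws open and shut, and the axes are right-handed (so a half turn about z gives the same grasp; the last joint's range is limited). The gripper opens to 93 mm and grips with 3 to 60 N. Pads are 15 mm wide; open, the fingers measure 128 mm over their backs; the gripper's body (75 mm by 188 mm) begins 65 mm behind the grasp point.
Start: joints at [1.241, 0.116, 1.442, -0, 1.584, -0.038], TCP at [0.194, 0.646, 0.219] pointing down, gripper open.
Joint ranges: [-2.83, 2.83], [-0.83, 2.19], [0.07, 2.5], [-1.14, 4.28], [0.01, 3], [-2.97, 2.97]. Speed limits (rad/s): [1.89, 1.89, 2.22, 3.14, 3.14, 3.14].

INTERFACE

Orientations are given as [roll, pitch, yaw] about the fixed x, y, z axes, in that order (R = Rz(yaw) Ry(pitch) Rx(roll)).
In Python, from rig import monitor, viewer, order, bot gives the robot as it stands.
- The arm moves only by the tool drive_tool, never from a script. Its argument "targets" is a list of rows, each a list of 5 numbers: the opening, from 0 (shut) to 1 (fully open), then the shift along the tool's x, y, z in cm, then the turn about the tool's z in rad. A call has 1 to 5 rows; each row is the pose to reach, as a shift and turn from the pose commanded when the call began, along the tool's axes at that moment; what a row does not reach only later rows make up. A row lasts 1/10 s, in which the tool goes at most 50 mm and 8.59 degrees, less where a joint would pass 70% of its speed; a pose out of reach is approached as far as the arm can. A call with a gripper value outside its range is refused whole. The fingers move at their own pace and stop on an object; the grip force is fixed at half the most. Time passes only in rows, so rows that repeat a pose let the fingers close. It gives the time, the measured TCP pose, the force and the opening at its end, in the units of the state.
- monitor.state(): the state, without advancing time (a new reading comes with each control period).
- viewer.grab_frame(name): name is "side" or "top"; returns the picture (400x640x3 uint8, red, green, blue); there is no depth.
- viewer.camera_params(name): a dict with "fx", "fy", "cx", "cy" (pixels), "k1" (the pictures are not rectified: a ray, as slopes to the right and down, at radius r is drawn at 1 + k1 r^2 times it, then the intrinsics apply), "camera_from_world" (4x4, takes a point from world to camera coordinates). Camera axes: x right, y down, z forward; pixel columns grow to the right and rows downward; lengths in m; the calibration is good to about 2 mm. A picture is of the moment at which its call begins. camera_params takes no time and is no camera call.
- order.job_done(): hands the job in, once; it reports no verdict.
The state is a dict: "t": time; "joints": joint angles; "joint_vel": joint speeds; "joint_torque": joint torques, N m; "tcp_pos": TCP position; "eef_rot": TCP orientation; "force": force on the tool from outside, world axes, zero at the start; "torque": the same for the moment, N m; "gripper_width": finger opening in m.
Only numpy, scipy, OpenCV 4.12 (cv2) and the standard library are available. Lean on these libraries where they do the work, as an engineer would, in place of code of your own. Each camera call takes 0.05 s, during which the arm holds its last target. There are 200 camera calls.

## Working session

There is one attempt and no reset: what is moved stays moved. The work goes in short steps, Python scripts to look and compute and a tool call to move; the robot and the scene stay as the last step left them, time stands still between calls to the robot, and variables do not carry over. Pictures are saved under pics/ and viewed, about 8 in all and at most 12, crops included, and the job is handed in when it is done.

Besides the shell and the picture viewer there is one more tool, called after "Call:" as name(argument=value, ...), one argument or row to a line, values as JSON. drive_tool: Moves the arm, as the interface text tells. Its arguments: {"type":"object","properties":{"targets":{"type":"array"}},"required":["targets"]}

```bash
mkdir -p pics; ls; cat > h.py <<'E'
import numpy as np, cv2
from rig import monitor, viewer, order, bot
def grab(n,f=None):
    im=viewer.grab_frame(n)
    if f: cv2.imwrite('pics/'+f,im[:,:,::-1])
    return im
def ray(n,u,v):
    p=viewer.camera_params(n); K=np.array([[p['fx'],0,p['cx']],[0,p['fy'],p['cy']],[0,0,1]])
    q=cv2.undistortPoints(np.array([[[u,v]]],float),K,np.array([p['k1'],0,0,0.]))[0,0]
    T=np.linalg.inv(p['camera_from_world']); return T[:3,3],T[:3,:3]@np.array([q[0],q[1],1])
def plane(n,u,v,z):
    o,d=ray(n,u,v); return o+d*(z-o[2])/d[2]
def proj(n,X):
    p=viewer.camera_params(n);T=np.array(p['camera_from_world']);c=T[:3,:3]@X+T[:3,3];s=c[:2]/c[2];s=s*(1+p['k1']*(s@s))
    return np.array([p['fx']*s[0]+p['cx'],p['fy']*s[1]+p['cy']])
def tri(u1,u2):
    o1,d1=ray('side',*u1);o2,d2=ray('top',*u2)
    s=np.linalg.lstsq(np.c_[d1,-d2],o2-o1,rcond=None)[0];a=o1+d1*s[0];b=o2+d2*s[1]
    return (a+b)/2,np.linalg.norm(a-b)
E
python3 - <<'E'
from h import *
grab('side','s1.png');grab('top','t1.png');s=monitor.state();print(s,bot.grip_depth)
for n in('side','top'):
    p=viewer.camera_params(n);print(n,p['fx'],p['k1'],np.linalg.inv(p['camera_from_world'])[:3].round(3))
E
```

```text
pics
{'t': 0.1, 'joints': array([ 1.24119104e+00,  1.16446267e-01,  1.44222681e+00, -1.60192435e-05,
        1.58399774e+00, -3.78395234e-02]), 'joint_vel': array([-4.35206900e-04, -7.24061214e-04, -1.47788758e-03,  1.01230258e-03,
        1.39484449e-05, -3.09907826e-03]), 'joint_torque': array([ 1.09255227e-03, -7.22889519e+01, -6.23860931e+01,  7.81261199e-02,
        2.27570435e-02, -1.86081508e-05]), 'tcp_pos': array([0.19413564, 0.64627792, 0.21795584]), 'eef_rot': array([-3.14156787e+00,  1.07799334e-03,  1.27903037e+00]), 'force': array([-0.00356338, -0.08258183, -0.28201538]), 'torque': array([ 0.02130249, -0.00599705,  0.03010312]), 'gripper_width': 0.09294427380825071} 0.0188
side 392.7818631690162 -0.10033715362697775 [[-0.982 -0.14   0.131  0.469]
 [-0.191  0.764 -0.617  0.609]
 [-0.014 -0.63  -0.776  0.83 ]]
top 460.021588979609 -0.04974575893699565 [[-0.001 -0.999  0.047  0.512]
 [-1.     0.001 -0.002  0.015]
 [ 0.002 -0.047 -0.999  0.965]]
```

View pics/s1.png

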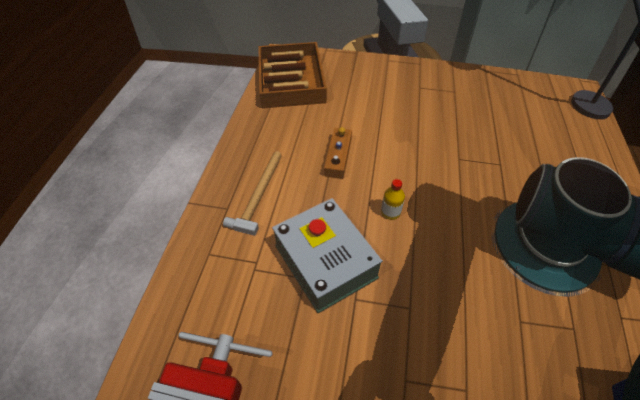

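View pics/t1.png

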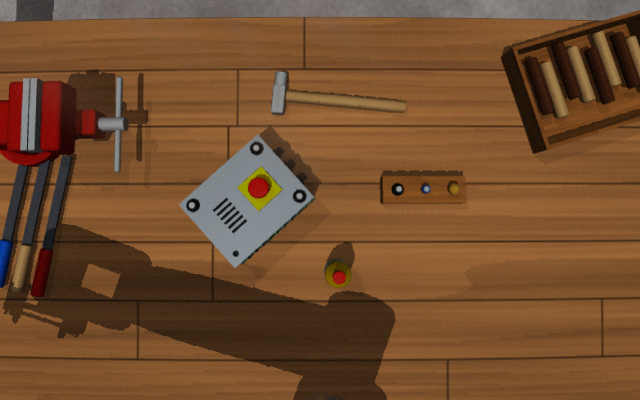

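Side and top views show the empty cover hole at top (236,254) / side (369,259). The rivet (black with a white centre) stands in the block at top (398,189) / side (336,160). The other block holes hold the punch (426,188) and the countersink (454,188). Next I refine these on enlarged crops.

```bash
python3 - <<'E'
from h import *
s=cv2.imread('pics/s1.png');t=cv2.imread('pics/t1.png')
def c(im,u,v,r=20): return cv2.resize(im[v-r:v+r,u-r:u+r],(390,290*1),interpolation=cv2.INTER_CUBIC) if 0 else cv2.resize(im[v-15:v+15,u-20:u+20],(400,300),interpolation=cv2.INTER_CUBIC)
cv2.imwrite('pics/c1.png',np.vstack([np.hstack([c(t,398,189),c(t,236,254)]),np.hstack([c(s,336,160),c(s,369,259)])]))
for n,a,b in(('rivet',(336,158),(398,189)),('hole',(369,259),(236,254)),('oil',(397,184),(339,278)),('estop',(317,227),(258,188)),('rv1',(321,285),(193,205)),('rv2',(330,206),(300,196)),('rv3',(284,229),(257,148))):
    print(n,*tri(a,b))
E
```

```text
rivet [ 0.57092267 -0.15056928  0.04851536] 0.00075525381550328
hole [0.44563492 0.16759539 0.07739465] 0.004063977690368417
oil [ 0.40335296 -0.02866226  0.11266952] 0.002343989083126819
estop [0.57035818 0.12257144 0.10331776] 0.002582128368826234
rv1 [0.5383115  0.25026069 0.08261191] 0.0010468332548251417
rv2 [0.55514691 0.0442023  0.08361659] 0.0004174156008189888
rv3 [0.6480945  0.12751924 0.08184356] 0.00016464651820794957
```

View pics/c1.png

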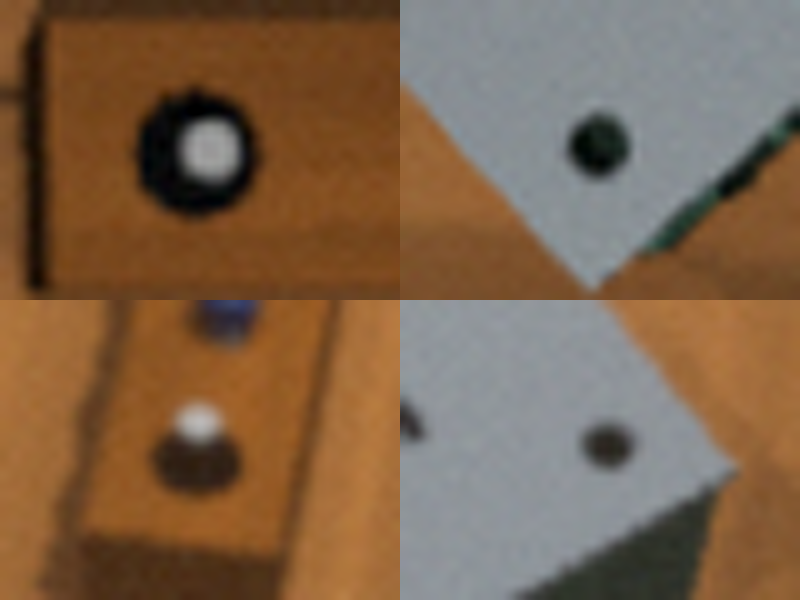

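The crops show the pin at top (398.7,188.5) / side (335.3,156.7), and the hole at top (235.3,253.1) / side (369.3,258.0). Now sub-pixel masks.

```bash
cat >> h.py <<'E'
def blob(im,u,v,f,r=12,big=True):
    "centroid of the component of mask f(crop gray float) nearest the seed"
    u0,v0=int(u)-r,int(v)-r; c=im[v0:v0+2*r+1,u0:u0+2*r+1].astype(float)
    m=f(c).astype(np.uint8); n,l,st,ce=cv2.connectedComponentsWithStats(m)
    if n<2: return None
    k=1+np.argmin(np.hypot(ce[1:,0]-r,ce[1:,1]-r)-0.01*st[1:,4]); return ce[k]+[u0,v0],st[k]
E
python3 - <<'E'
from h import *
S=cv2.imread('pics/s1.png')[:,:,::-1];T=cv2.imread('pics/t1.png')[:,:,::-1]
dark=lambda th:(lambda c:c.max(2)<th)
white=lambda th:(lambda c:c.min(2)>th)
pt=blob(T,398.7,188.5,white(90),8);ps=blob(S,335.3,156.7,white(90),8)
# rivet black+white = non-wood in top
ht=blob(T,235.3,253.1,dark(90),6);hs=blob(S,369.3,258,dark(90),6)
print(pt,ps,ht,hs)
print('pin tri',tri(ps[0],pt[0]),'planes',plane('top',*pt[0],.0545),plane('side',*ps[0],.0545))
print('hole tri',tri(hs[0],ht[0]),plane('top',*ht[0],.083),plane('side',*hs[0],.083))
fl=T[177:201,386:412].astype(float); m=((fl[:,:,0]-fl[:,:,2])<25).astype(np.uint8)
n,l,st,ce=cv2.connectedComponentsWithStats(m);k=1+np.argmax(st[1:,4]);f=ce[k]+[386,177];print(f,st[k],plane('top',*f,.040))
for r in T,S:
  pass
# other rivets white centroids
for n,a,b in(('rv1',(321,285),(193,205)),('rv2',(330,206),(300,196)),('rv3',(284,229),(257,148))):
    w=lambda c:c.min(2)>165
    x=blob(S,*a,w,5);y=blob(T,*b,w,5)
    print(n,x and x[0],y and y[0], x and y and tri(x[0],y[0]),plane('top',*b,.093))
E
```

```text
(array([398.78571429, 188.5       ]), array([ 6,  6,  6,  6, 28], dtype=int32)) (array([335.5       , 156.71428571]), array([ 7,  7,  4,  4, 14], dtype=int32)) (array([235.4137931 , 253.27586207]), array([ 4,  4,  6,  6, 29], dtype=int32)) (array([369.33333333, 258.26666667]), array([ 4,  5,  5,  4, 15], dtype=int32))
pin tri (array([ 0.57210954, -0.15139871,  0.05247323]), np.float64(0.0016430473565581527)) planes [ 0.57115736 -0.15109156  0.0545    ] [ 0.57266156 -0.14938487  0.0545    ]
hole tri (array([0.44627008, 0.16801237, 0.08123377]), np.float64(0.001982470284524759)) [0.44541093 0.16765827 0.083     ] [0.44731071 0.16915057 0.083     ]
[397.03738318 189.03738318] [  6   6  11  12 107] [ 0.57101612 -0.15018727  0.04      ]
rv1 [320.5 283. ] None None [0.53748441 0.24744213 0.093     ]
rv2 [329.16666667 204.16666667] None None [0.55447987 0.04387579 0.093     ]
rv3 [283.         226.71428571] None None [0.64629155 0.12608984 0.093     ]
```

Call:
drive_tool(
  targets=[
    [0.5,-65.4,59.1,0,1.279],
    [0.5,-65.4,59.1,0,1.279],
    [0.5,-65.4,59.1,0,1.279],
    [0.5,-65.4,59.1,0,1.279],
    [0.5,-65.4,59.1,0,1.279],
  ],
)

```text
t: 0.6
tcp_pos: [0.3016, 0.4187, 0.2183]
eef_rot: [3.141, 0.0, 0.523]
force: [2.0, 1.0, 0.5]
gripper_width: 0.0577
```

```bash
cat >> h.py <<'E'
from scipy.spatial.transform import Rotation as R
def go(x,y,z,yaw=0.):
    s=monitor.state(); q=R.from_euler('xyz',s['eef_rot']); d=q.inv().apply(np.array([x,y,z])-s['tcp_pos'])*100
    a=-(yaw-s['eef_rot'][2]); print('t',round(s['t'],2),'tcp',s['tcp_pos'].round(4),'rot',s['eef_rot'].round(3),'F',s['force'].round(2),'w',round(s['gripper_width'],4),'shift',d.round(2),'turn',round((a+np.pi)%(2*np.pi)-np.pi,3))
E
python3 -c "
from h import *
go(.5715,-.1503,.17)"
```

```text
t 0.6 tcp [0.3016 0.4187 0.2183] rot [3.141 0.    0.523] F [2.01 1.04 0.51] w 0.0577 shift [-5.06 62.77  4.84] turn 0.523
```

Call:
drive_tool(
  targets=[
    [0.5,-5.1,62.8,0,0.52],
    [0.5,-5.1,62.8,0,0.52],
    [0.5,-5.1,62.8,0,0.52],
    [0.5,-5.1,62.8,0,0.52],
    [0.5,-5.1,62.8,0,0.52],
  ],
)

```text
t: 1.1
tcp_pos: [0.4099, 0.1933, 0.2187]
eef_rot: [-3.141, -0.0, 0.006]
force: [0.2, 0.2, 0.2]
gripper_width: 0.0464
```

```bash
python3 -c "
from h import *
go(.5715,-.1503,.17)"
```

```text
t 1.1 tcp [0.4099 0.1933 0.2187] rot [-3.141 -0.     0.006] F [0.24 0.22 0.22] w 0.0464 shift [15.94 34.47  4.87] turn 0.006
```

Call:
drive_tool(
  targets=[
    [0.5,15.9,34.5,0,0],
    [0.5,15.9,34.5,0,0],
    [0.5,15.9,34.5,0,0],
    [0.5,15.9,34.5,0,0],
    [0.5,15.9,34.5,0,0],
  ],
)

```text
t: 1.6
tcp_pos: [0.5166, -0.033, 0.2186]
eef_rot: [-3.142, -0.0, 0.009]
force: [0.7, 0.5, -0.5]
gripper_width: 0.0466
```

Call:
drive_tool(
  targets=[
    [0.5,8.6,12,0,0],
    [0.5,8.6,12,0,0],
    [0.5,8.6,12,0,0],
    [0.5,8.6,12,0,0],
  ],
)

```text
t: 2.0
tcp_pos: [0.6049, -0.1539, 0.2165]
eef_rot: [-3.141, 0.003, 0.006]
force: [0.9, 0.9, 0.3]
gripper_width: 0.0463
```

```bash
python3 -c "
from h import *
go(.5715,-.1503,.08)"
```

```text
t 2.0 tcp [ 0.6049 -0.1539  0.2165] rot [-3.141e+00  3.000e-03  6.000e-03] F [0.92 0.85 0.27] w 0.0463 shift [-3.3  -0.38 13.66] turn 0.006
```

Call:
drive_tool(
  targets=[
    [0.5,-3.3,-0.4,5,0],
    [0.5,-3.3,-0.4,11,0],
    [0.5,-3.3,-0.4,11,0],
    [0.5,-3.3,-0.4,11,0],
    [0.5,-3.3,-0.4,11,0],
  ],
)

```text
t: 2.5
tcp_pos: [0.5706, -0.1461, 0.1097]
eef_rot: [3.141, -0.001, 0.009]
force: [-0.1, 1.2, 0.9]
gripper_width: 0.0462
```

```bash
python3 - <<'E'
from h import *
go(.5715,-.1503,.042)
s=grab('side');t=grab('top')
for n,im in(('side',s),('top',t)): print(n,proj(n,np.array([.5715,-.1503,.055])),proj(n,monitor.state()['tcp_pos']))
c=lambda im,u,v:cv2.resize(im[v-30:v+30,u-40:u+40],(400,300),interpolation=cv2.INTER_CUBIC)
cv2.imwrite('pics/c2.png',np.hstack([c(t,398,189),c(s,336,150)])[:,:,::-1])
E
```

```text
t 2.5 tcp [ 0.5706 -0.1461  0.1097] rot [ 3.141e+00 -1.000e-03  9.000e-03] F [-0.05  1.21  0.92] w 0.0462 shift [0.08 0.42 6.77] turn 0.009
side [335.97271723 156.40759817] [336.36442055 142.63455183]
top [398.43264581 188.31157006] [401.7314047  186.50847986]
```

View pics/c2.png

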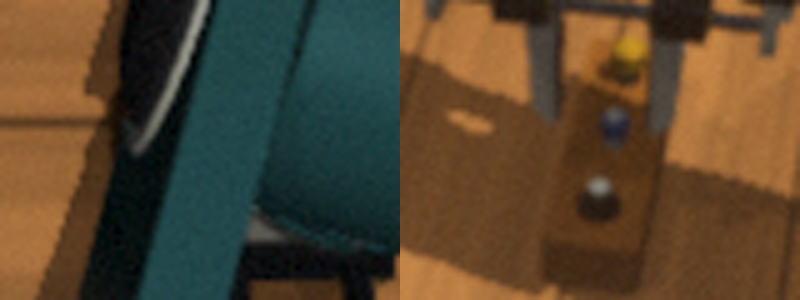

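Only the side view is useful here, since the arm blocks the top one. The fingertips straddle the rivet, with their midpoint at crop x 602 against 599 for the pin. Descending.

Call:
drive_tool(
  targets=[
    [0.5,0.1,0.3,2,0],
    [0.5,0.1,0.3,3.5,0],
    [0.5,0.1,0.3,3.5,0],
    [0.5,0.1,0.3,3.5,0],
  ],
)

```text
t: 3.0
tcp_pos: [0.5715, -0.1493, 0.0741]
eef_rot: [-3.142, -0.0, 0.009]
force: [-0.7, -0.4, 1.1]
gripper_width: 0.0471
```

```bash
python3 -c "
from h import *
go(.572,-.1503,.0415)"
```

```text
t 3.0 tcp [ 0.5715 -0.1493  0.0741] rot [-3.142 -0.     0.009] F [-0.68 -0.44  1.11] w 0.0471 shift [0.04 0.11 3.26] turn 0.009
```

Call:
drive_tool(
  targets=[
    [0.5,0.05,0.1,1.5,0],
    [0.5,0.05,0.1,2.8,0],
    [0.5,0.05,0.1,3.3,0],
    [0.5,0.05,0.1,3.3,0],
    [0.5,0.05,0.1,3.3,0],
  ],
)

```text
t: 3.5
tcp_pos: [0.5719, -0.1503, 0.0407]
eef_rot: [-3.142, 0.0, 0.009]
force: [0.2, 0.5, 0.5]
gripper_width: 0.0467
```

Call:
drive_tool(
  targets=[
    [0.5,0,0,0,0],
    [0,0,0,0,0],
    [0,0,0,0,0],
    [0,0,0,0,0],
    [0,0,0,0,0],
  ],
)

```text
t: 4.0
tcp_pos: [0.5719, -0.1504, 0.0408]
eef_rot: [3.142, -0.0, 0.009]
force: [0.1, 0.2, 0.2]
gripper_width: 0.0188
```

```bash
python3 -c "
from h import *
go(.572,-.1503,.0405)"
```

```text
t 4.0 tcp [ 0.5719 -0.1504  0.0408] rot [ 3.142 -0.     0.009] F [0.13 0.23 0.24] w 0.0188 shift [ 0.01 -0.01  0.03] turn 0.009
```

Call:
drive_tool(
  targets=[
    [0,0,0,0,0],
    [0,0,0,0,0],
    [0,0,0,-1,0],
    [0,0,0,-3,0],
    [0,0,0,-6,0],
  ],
)

```text
t: 4.5
tcp_pos: [0.5712, -0.1501, 0.1006]
eef_rot: [-3.141, 0.002, 0.009]
force: [0.6, -0.0, 0.7]
gripper_width: 0.0163
```

Call:
drive_tool(
  targets=[
    [0,0,0,-4,0],
    [0,0,0,-8,0],
    [0,0,0,-10,0],
    [0,0,0,-10,0],
    [0,0,0,-10,0],
  ],
)

```text
t: 5.0
tcp_pos: [0.5718, -0.1503, 0.2007]
eef_rot: [3.141, -0.0, 0.009]
force: [-0.7, -0.1, -0.6]
gripper_width: 0.0157
```

```bash
python3 - <<'E'
from h import *
go(.4465,.1685,.19)
s=grab('side');u,v=proj('side',monitor.state()['tcp_pos']).astype(int);print(u,v)
cv2.imwrite('pics/c3.png',cv2.resize(s[v-30:v+40,u-45:u+45],(720,560),interpolation=cv2.INTER_CUBIC)[:,:,::-1])
E
```

```text
t 5.0 tcp [ 0.5718 -0.1503  0.2007] rot [ 3.141 -0.     0.009] F [-0.67 -0.08 -0.62] w 0.0157 shift [-12.24 -31.99   1.06] turn 0.009
337 115
```

View pics/c3.png

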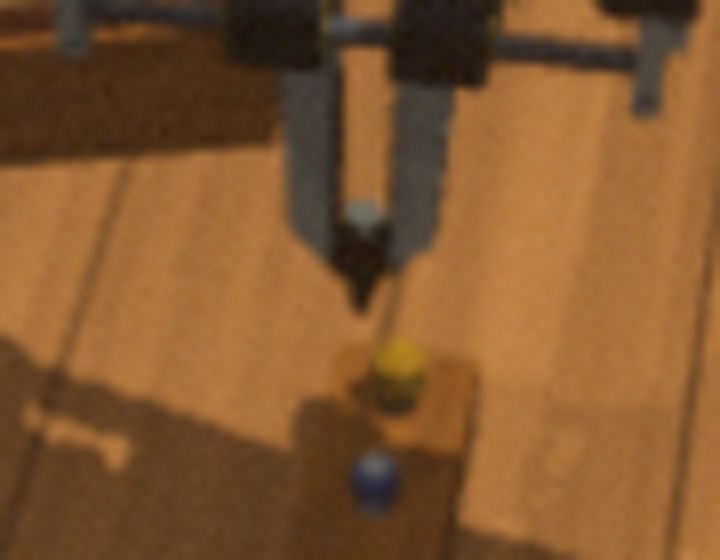

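The rivet is held upright, with the pin at about pixel (337.6,111.6) and the nose at (337.0,123.3). Checking for slip against the projections while carrying on.

```bash
python3 - <<'E'
from h import *
p=monitor.state()['tcp_pos'];print(proj('side',p+[0,0,.014]),proj('side',p-[0,0,.0268]),monitor.state()['gripper_width'])
E
```

```text
[337.53229126 110.92340578] [337.09612932 123.64569117] 0.015918570697075404
```

Call:
drive_tool(
  targets=[
    [0,-12.2,-32,-2,0],
    [0,-12.2,-32,-2,0],
    [0,-12.2,-32,-2,0],
    [0,-12.2,-32,-2,0],
    [0,-12.2,-32,-2,0],
  ],
)

```text
t: 5.55
tcp_pos: [0.4794, 0.0835, 0.2139]
eef_rot: [3.141, 0.002, 0.008]
force: [1.1, 1.1, -0.4]
gripper_width: 0.0161
```

```bash
python3 - <<'E'
from h import *
go(.4465,.1685,.19)
E
```

```text
t 5.55 tcp [0.4794 0.0835 0.2139] rot [3.141e+00 2.000e-03 8.000e-03] F [ 1.08  1.09 -0.43] w 0.0161 shift [-3.21 -8.53  2.39] turn 0.008
```

Call:
drive_tool(
  targets=[
    [0,-3.2,-8.5,0,0],
    [0,-3.2,-8.5,1,0],
    [0,-3.2,-8.5,4,0],
    [0,-3.2,-8.5,6,0],
    [0,-3.2,-8.5,6,0],
  ],
)

```text
t: 6.05
tcp_pos: [0.4464, 0.1666, 0.1513]
eef_rot: [3.14, 0.006, 0.01]
force: [-0.7, 0.2, -0.5]
gripper_width: 0.016
```

```bash
python3 - <<'E'
from h import *
go(.4465,.1685,.13)
E
```

```text
t 6.05 tcp [0.4464 0.1666 0.1513] rot [3.14  0.006 0.01 ] F [-0.74  0.19 -0.51] w 0.016 shift [ 0.03 -0.19  2.13] turn 0.01
```

Call:
drive_tool(
  targets=[
    [0,0,-0.15,1.2,0],
    [0,0,-0.15,2.4,0],
    [0,0,-0.15,2.4,0],
    [0,0,-0.15,2.4,0],
  ],
)

```text
t: 6.45
tcp_pos: [0.4482, 0.1681, 0.1313]
eef_rot: [3.142, 0.0, 0.009]
force: [-0.9, -0.0, -0.0]
gripper_width: 0.016
```

```bash
python3 - <<'E'
from h import *
go(.4464,.1682,.12)
s=grab('side');p=monitor.state()['tcp_pos'];print(proj('side',p+[0,0,.014]),proj('side',p-[0,0,.0268]),proj('side',np.array([.4464,.1682,.084])))
cv2.imwrite('pics/c4.png',cv2.resize(s[215:285,324:414],(720,560),interpolation=cv2.INTER_CUBIC)[:,:,::-1])
E
```

```text
t 6.45 tcp [0.4482 0.1681 0.1313] rot [3.142 0.    0.009] F [-0.95 -0.02 -0.02] w 0.016 shift [-0.18 -0.01  1.13] turn 0.009
[371.74686303 242.3832491 ] [369.86000667 252.63686041] [369.8428128  257.72355332]
```

View pics/c4.png

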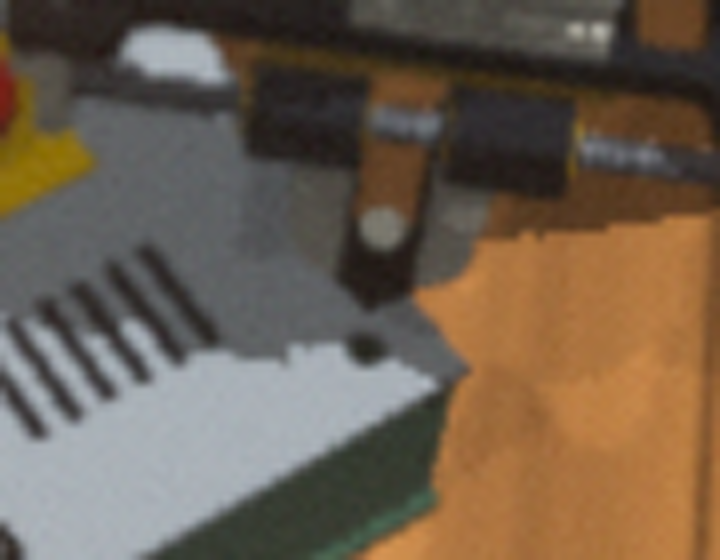

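Nose at pixel about (370.2,253.1) and hole at (369.5,257.8), both within about 1 mm of the model. Centre to (0.4467, 0.1683) and enter the hole.

Call:
drive_tool(
  targets=[
    [0,-0.15,0,0.8,0],
    [0,-0.15,0,1.3,0],
    [0,-0.15,0,1.6,0],
    [0,-0.15,0,1.6,0],
    [0,-0.15,0,1.6,0],
  ],
)

```text
t: 7.0
tcp_pos: [0.4466, 0.1683, 0.1153]
eef_rot: [-3.142, -0.0, 0.009]
force: [0.6, 0.5, -1.1]
gripper_width: 0.0164
```

```bash
python3 - <<'E'
from h import *
go(.4467,.1683,.1)
E
```

```text
t 7.0 tcp [0.4466 0.1683 0.1153] rot [-3.142 -0.     0.009] F [ 0.63  0.49 -1.09] w 0.0164 shift [ 0.01 -0.    1.53] turn 0.009
```

Call:
drive_tool(
  targets=[
    [0,0,0,0.4,0],
    [0,0,0,0.8,0],
    [0,0,0,1.1,0],
    [0,0,0,1.3,0],
    [0,0,0,1.3,0],
  ],
)

```text
t: 7.5
tcp_pos: [0.4465, 0.1682, 0.1018]
eef_rot: [3.141, 0.0, 0.009]
force: [-0.5, 0.6, -0.3]
gripper_width: 0.0157
```

Call:
drive_tool(
  targets=[
    [0,0,0,0.1,0],
    [0,0,0,0.2,0],
    [0,0,0,0.3,0],
    [0,0,0,0.3,0],
  ],
)

```text
t: 7.9
tcp_pos: [0.4466, 0.1683, 0.0991]
eef_rot: [-3.142, -0.0, 0.009]
force: [0.5, 0.1, -0.8]
gripper_width: 0.0163
```

No lateral force, so the nose is in the hole. Pressing in small steps.

Call:
drive_tool(
  targets=[
    [0,0,0,0.1,0],
    [0,0,0,0.2,0],
    [0,0,0,0.3,0],
    [0,0,0,0.3,0],
  ],
)

```text
t: 8.3
tcp_pos: [0.4468, 0.1683, 0.0963]
eef_rot: [-3.141, -0.0, 0.009]
force: [1.5, 0.2, 1.4]
gripper_width: 0.0161
```

Call:
drive_tool(
  targets=[
    [0,0,0,0.1,0],
    [0,0,0,0.2,0],
    [0,0,0,0.3,0],
    [0,0,0,0.3,0],
  ],
)

```text
t: 8.7
tcp_pos: [0.4467, 0.1683, 0.0932]
eef_rot: [-3.142, -0.0, 0.009]
force: [2.8, 0.3, 2.9]
gripper_width: 0.016
```

Call:
drive_tool(
  targets=[
    [0,0.03,0,0.1,0],
    [0,0.05,0,0.2,0],
    [0,0.05,0,0.2,0],
  ],
)

```text
t: 9.0
tcp_pos: [0.4467, 0.1681, 0.0906]
eef_rot: [3.141, 0.001, 0.009]
force: [1.0, 0.2, -0.1]
gripper_width: 0.016
```

Call:
drive_tool(
  targets=[
    [0,0,0,0.1,0],
    [0,0,0,0.2,0],
    [0,0,0,0.2,0],
  ],
)

```text
t: 9.3
tcp_pos: [0.447, 0.1682, 0.0889]
eef_rot: [3.141, 0.0, 0.009]
force: [-0.6, 0.8, -0.5]
gripper_width: 0.0158
```

Call:
drive_tool(
  targets=[
    [0,0,0,0.05,0],
    [0,0,0,0.1,0],
    [0,0,0,0.1,0],
    [0,0,0,0.1,0],
  ],
)

```text
t: 9.7
tcp_pos: [0.4471, 0.1682, 0.0883]
eef_rot: [-3.142, 0.0, 0.009]
force: [-1.2, -0.2, 2.0]
gripper_width: 0.0163
```

Call:
drive_tool(
  targets=[
    [0,0,0,0.05,0],
    [0,0,0,0.1,0],
    [0,0,0,0.1,0],
    [0,0,0,0.1,0],
  ],
)

```text
t: 10.1
tcp_pos: [0.4472, 0.1683, 0.0875]
eef_rot: [-3.142, -0.0, 0.009]
force: [-2.5, -1.0, 5.8]
gripper_width: 0.016
```

Call:
drive_tool(
  targets=[
    [0,-0.03,0,0.05,0],
    [0,-0.03,0,0.1,0],
    [0,-0.03,0,0.1,0],
    [0,-0.03,0,0.1,0],
  ],
)

```text
t: 10.5
tcp_pos: [0.4472, 0.1683, 0.0869]
eef_rot: [-3.141, -0.001, 0.009]
force: [-2.9, -1.8, 9.1]
gripper_width: 0.016
```

Call:
drive_tool(
  targets=[
    [0,0,0,-0.1,0],
    [0,0,0,-0.2,0],
    [0.5,0,0,-0.2,0],
    [0.5,0,0,-0.2,0],
    [0.5,0,0,-0.2,0],
  ],
)

```text
t: 11.0
tcp_pos: [0.4467, 0.1682, 0.0879]
eef_rot: [3.141, 0.0, 0.009]
force: [0.4, -0.4, 0.3]
gripper_width: 0.0354
```

Call:
drive_tool(
  targets=[
    [0.5,0,0,-0.5,0],
    [0.5,0,0,-2,0],
    [0.5,0,0,-4.5,0],
    [0.5,0,0,-4.5,0],
    [0.5,0,0,-4.5,0],
  ],
)

```text
t: 11.5
tcp_pos: [0.4472, 0.1684, 0.1344]
eef_rot: [-3.141, -0.002, 0.009]
force: [-0.4, -0.5, -1.0]
gripper_width: 0.0467
```

```bash
python3 - <<'E'
from h import *
go(.4467,.1683,.11)
s=grab('side')
for z in(.084,.0935,.1028): print(z,proj('side',np.array([.4467,.1683,z])))
cv2.imwrite('pics/c5.png',cv2.resize(s[215:285,324:414],(720,560),interpolation=cv2.INTER_CUBIC)[:,:,::-1])
E
```

```text
t 11.5 tcp [0.4472 0.1684 0.1344] rot [-3.141e+00 -2.000e-03  9.000e-03] F [-0.39 -0.49 -1.02] w 0.0467 shift [-0.05  0.01  2.44] turn 0.009
0.084 [369.70009161 257.74167323]
0.0935 [370.11814157 255.5175491 ]
0.1028 [370.53431507 253.30103477]
```

View pics/c5.png

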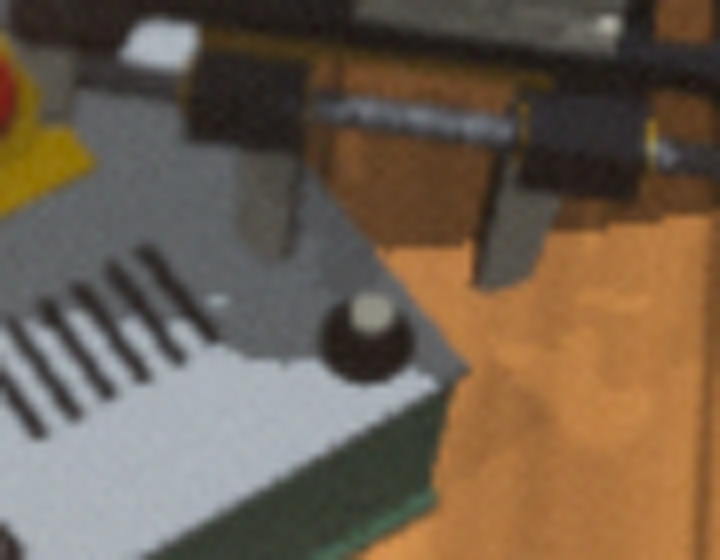

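Seated and upright: the flange lies flat on the cover and the white pin is still up, at pixel about (370.4,254). Shutting the fingers and going over the pin.

Call:
drive_tool(
  targets=[
    [0,-0.04,0,0,0],
    [0,-0.04,0,0,0],
    [0,-0.04,0,0.8,0],
    [0,-0.04,0,1.4,0],
    [0,-0.04,0,1.4,0],
  ],
)

```text
t: 12.05
tcp_pos: [0.4459, 0.1681, 0.1177]
eef_rot: [3.141, 0.002, 0.009]
force: [-0.4, -0.0, -0.5]
gripper_width: 0.0111
```

Call:
drive_tool(
  targets=[
    [0,0,0,0,0],
    [0,0,0,0.5,0],
    [0,0,0,1,0],
    [0,0,0,1.3,0],
    [0,0,0,1.3,0],
  ],
)

```text
t: 12.55
tcp_pos: [0.4462, 0.1682, 0.1056]
eef_rot: [3.141, 0.001, 0.009]
force: [-0.5, -0.1, -0.5]
gripper_width: 0.0007
```

Call:
drive_tool(
  targets=[
    [0,0.03,0,0.1,0],
    [0,0.05,0,0.2,0],
    [0,0.05,0,0.3,0],
    [0,0.05,0,0.3,0],
  ],
)

```text
t: 12.95
tcp_pos: [0.4469, 0.1683, 0.1031]
eef_rot: [3.142, 0.0, 0.009]
force: [-0.3, 0.5, 0.2]
gripper_width: 0.0006
```

Call:
drive_tool(
  targets=[
    [0,0,0,0.1,0],
    [0,0,0,0.2,0],
    [0,0,0,0.2,0],
  ],
)

```text
t: 13.25
tcp_pos: [0.447, 0.1683, 0.1015]
eef_rot: [-3.142, -0.0, 0.009]
force: [-0.7, -0.2, 3.6]
gripper_width: 0.0003
```

Contact on the pin. Continuing.

Call:
drive_tool(
  targets=[
    [0,0,0,0.1,0],
    [0,0,0,0.2,0],
    [0,0,0,0.2,0],
  ],
)

```text
t: 13.55
tcp_pos: [0.4471, 0.1683, 0.1]
eef_rot: [-3.141, -0.001, 0.009]
force: [-3.8, -1.3, 11.1]
gripper_width: 0.0005
```

Call:
drive_tool(
  targets=[
    [0,0,0,0.1,0],
    [0,0,0,0.2,0],
    [0,0,0,0.2,0],
  ],
)

```text
t: 13.85
tcp_pos: [0.4472, 0.1684, 0.0985]
eef_rot: [-3.141, -0.001, 0.009]
force: [-5.5, -1.5, 15.4]
gripper_width: 0.0004
```

Call:
drive_tool(
  targets=[
    [0,0,0,0.1,0],
    [0,0,0,0.2,0],
    [0,0,0,0.2,0],
  ],
)

```text
t: 14.15
tcp_pos: [0.4472, 0.1684, 0.0965]
eef_rot: [-3.141, -0.001, 0.009]
force: [-5.3, -2.7, 15.4]
gripper_width: 0.0005
```

The pin slides at 15–16 N. Continuing in short steps, watching for the hard stop near 0.090.

Call:
drive_tool(
  targets=[
    [0,-0.02,0,0.1,0],
    [0,-0.04,0,0.2,0],
    [0,-0.04,0,0.3,0],
    [0,-0.04,0,0.3,0],
  ],
)

```text
t: 14.55
tcp_pos: [0.4471, 0.1683, 0.0936]
eef_rot: [-3.141, -0.002, 0.009]
force: [-3.6, -2.5, 15.6]
gripper_width: 0.0002
```

Call:
drive_tool(
  targets=[
    [0,0,0,0.1,0],
    [0,0,0,0.15,0],
    [0,0,0,0.15,0],
  ],
)

```text
t: 14.85
tcp_pos: [0.4471, 0.1684, 0.0922]
eef_rot: [-3.141, -0.002, 0.009]
force: [-4.4, -2.4, 16.5]
gripper_width: 0.0003
```

Call:
drive_tool(
  targets=[
    [0,0,0,0.05,0],
    [0,0,0,0.1,0],
    [0,0,0,0.1,0],
  ],
)

```text
t: 15.15
tcp_pos: [0.4471, 0.1684, 0.0912]
eef_rot: [-3.141, -0.002, 0.009]
force: [-4.2, -1.2, 16.4]
gripper_width: 0.0006
```

Call:
drive_tool(
  targets=[
    [0,0,0,0.03,0],
    [0,0,0,0.07,0],
    [0,0,0,0.07,0],
  ],
)

```text
t: 15.45
tcp_pos: [0.4471, 0.1684, 0.0906]
eef_rot: [-3.141, -0.002, 0.009]
force: [-4.0, -2.3, 17.4]
gripper_width: 0.0004
```

Call:
drive_tool(
  targets=[
    [0,0,0,0.03,0],
    [0,0,0,0.05,0],
    [0,0,0,0.05,0],
  ],
)

```text
t: 15.75
tcp_pos: [0.4471, 0.1684, 0.0902]
eef_rot: [-3.141, -0.002, 0.009]
force: [-4.3, -2.3, 17.9]
gripper_width: 0.0005
```

Call:
drive_tool(
  targets=[
    [0,0,0,0.03,0],
    [0,0,0,0.06,0],
    [0,0,0,0.06,0],
  ],
)

```text
t: 16.05
tcp_pos: [0.4472, 0.1684, 0.0898]
eef_rot: [-3.141, -0.002, 0.009]
force: [-6.6, -2.8, 20.6]
gripper_width: 0.0007
```

The force is now rising at the cover's stiffness (20.6 N), so the pin is on its stop. Retreating and checking.

Call:
drive_tool(
  targets=[
    [0,0,0,-0.3,0],
    [0,0,0,-1,0],
    [0,0,0,-4,0],
    [0,0,0,-7,0],
    [0,0,0,-7,0],
  ],
)

```text
t: 16.55
tcp_pos: [0.4478, 0.1687, 0.1619]
eef_rot: [-3.14, -0.005, 0.009]
force: [0.3, -0.9, -0.2]
gripper_width: 0.0002
```

Call:
drive_tool(
  targets=[
    [0,0,4,-4,0],
    [0,0,9,-7,0],
    [0,0,14,-9,0],
    [0,0,19,-9,0],
    [0,0,24,-9,0],
  ],
)

```text
t: 17.05
tcp_pos: [0.4483, -0.0564, 0.2481]
eef_rot: [3.141, -0.001, 0.01]
force: [0.8, 0.7, -0.6]
gripper_width: 0.0
```

Call:
drive_tool(
  targets=[
    [0,0,5,0,0],
    [0,0,10,0,0],
    [0,0,15,0,0],
    [0,0,15,0,0],
    [0,0,15,0,0],
  ],
)

```text
t: 17.55
tcp_pos: [0.4495, -0.2053, 0.2466]
eef_rot: [-3.141, 0.001, 0.007]
force: [0.5, 0.3, 0.5]
gripper_width: 0.0004
```

```bash
python3 - <<'E'
from h import *
go(.4467,.1683,.11)
s=grab('side');t=grab('top')
cv2.imwrite('pics/c6.png',np.hstack([cv2.resize(im,(400,300),interpolation=cv2.INTER_CUBIC) for im in (s[240:276,346:394],t[235:271,212:260])]+[ ])[:,:,::-1])
cv2.imwrite('pics/c6.png',np.vstack([cv2.imread('pics/c6.png'),np.hstack([cv2.resize(im,(400,250)) for im in(s,t)])[:,:,::-1]]))
w=lambda c:c.min(2)>110
for n,z in(('side',.0938),('top',.0938),('side',.1028)): print(n,z,proj(n,np.array([.4467,.1683,z])))
E
```

```text
t 17.55 tcp [ 0.4495 -0.2053  0.2466] rot [-3.141e+00  1.000e-03  7.000e-03] F [0.51 0.28 0.52] w 0.0004 shift [-2.000e-02 -3.735e+01  1.369e+01] turn 0.007
side 0.0938 [370.1314587 255.4466596]
top 0.0938 [234.09053027 253.02161724]
side 0.1028 [370.53431507 253.30103477]
```

View pics/c6.png

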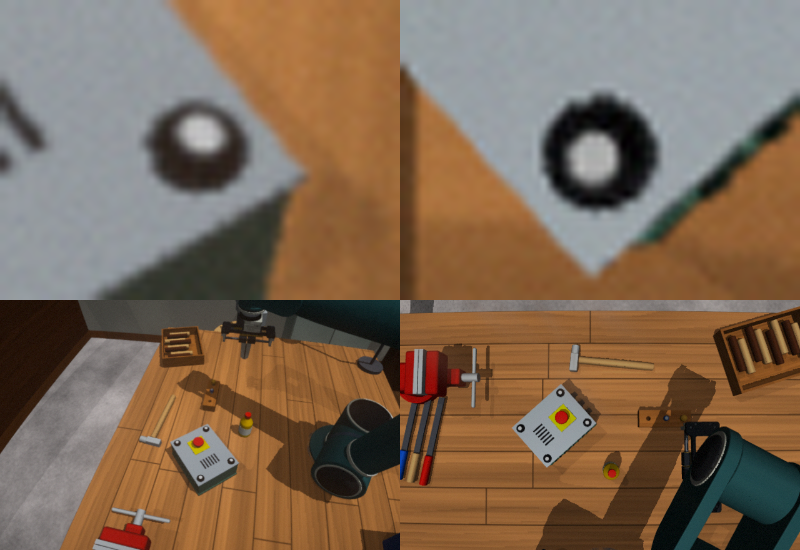

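The pin now shows at side pixel (369.6,255.4), which matches the home height (predicted v 255.4; 253.3 would be up). The flange is concentric and flat, and the hammer, bottle and tools are where they stood. Handing in.

```bash
python3 -c "
from h import *
print(monitor.state()['joint_vel'].round(3)); order.job_done()"
```

```text
[ 0.016 -0.008 -0.002 -0.001  0.002 -0.003]
the job is handed in; nothing more can be done
```

I pressed the rivet into the empty corner hole with the pin still up, then pushed the pin home with the fingers shut. The arm was clear before I handed the job in at about 17.6 s; no verdict was reported.

- **Seating:** the vertical force peaked at about 9 N. The picture after release showed the flange flat on the cover and the pin still up.
- **Pin:** it slid at about 16 N. I stopped at 20.6 N vertical (about 22 N in all), once the force began rising as fast as the cover's foam gives.
- **Last checks:** in the final side picture the pin top sits at image row 255.4, where it should be when home. With the pin up it would be at 253.3. The flange looks flat and square on its corner, and the hammer, bottle and both tools appear unmoved by eye.
- **Disagreements:** the two cameras disagreed by about 1.5–2 mm, within their stated accuracy, so I worked from their mean. The gripper read about 16 mm on the 18 mm hub, though the pictures showed no slip. Sideways forces of up to 7 N appeared while pressing.

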